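Move the row of hole saws to the peg rack in the same order

TASK

The four hole saws stand in the holder tray in the order in which they will be used at the drill. Move them all to the wooden peg rack, one over each peg, in the same order from left to right as seen from the robot, teeth down and standing flat on the board. Keep them upright and set them down without dropping them, for the teeth chip, and leave the oil bottle standing where it is.

Things in the scene. Friction and masses are not known exactly. Their poses are not given: they have to be found in the camera images.
- saw32_mid (a point): Hole saw of 32 mm outer diameter: a steel cup, teeth (mouth) down, 48 mm tall, wall 2.5 mm, closed by a 5 mm back plate on top; open inside to 27 mm diameter and 43 mm deep. The point is its centre, half-way up (24 mm above the teeth); z up along its axis; x and y turn freely with it. 70 g more or less.
- saw41_mid (a point): Hole saw of 41 mm outer diameter: a steel cup, teeth (mouth) down, 48 mm tall, wall 2.5 mm, closed by a 5 mm back plate on top; open inside to 36 mm diameter and 43 mm deep. The point is its centre, half-way up (24 mm above the teeth); z up along its axis; x and y turn freely with it. 90 g more or less.
- saw51_mid (a point): Hole saw of 51 mm outer diameter: a steel cup, teeth (mouth) down, 48 mm tall, wall 2.5 mm, closed by a 5 mm back plate on top; open inside to 46 mm diameter and 43 mm deep. The point is its centre, half-way up (24 mm above the teeth); z up along its axis; x and y turn freely with it. 120 g more or less.
- saw64_mid (a point): Hole saw of 64 mm outer diameter: a steel cup, teeth (mouth) down, 48 mm tall, wall 2.5 mm, closed by a 5 mm back plate on top; open inside to 59 mm diameter and 43 mm deep. The point is its centre, half-way up (24 mm above the teeth); z up along its axis; x and y turn freely with it. 170 g more or less.
- holder32: Fixed holder on which the 32 mm saw starts, one of four 80 mm apart in a row, in a new order each time, in a grey tray 90 x 346 mm: black block 76 x 76 x 10 mm, grey round seat 40 mm wide, 3 mm high, and a spigot 22 mm wide, 14 mm high inside the saw (lift straight up). Origin: underside centre, 13 mm below the saw's teeth. y: along the row, to the left seen from the robot; x: away from it.
- holder41: Fixed holder on which the 41 mm saw starts, one of four 80 mm apart in a row, in a new order each time, in a grey tray 90 x 346 mm: black block 76 x 76 x 10 mm, grey round seat 49 mm wide, 3 mm high, and a spigot 31 mm wide, 14 mm high inside the saw (lift straight up). Origin: underside centre, 13 mm below the saw's teeth. y: along the row, to the left seen from the robot; x: away from it.
- holder51: Fixed holder on which the 51 mm saw starts, one of four 80 mm apart in a row, in a new order each time, in a grey tray 90 x 346 mm: black block 76 x 76 x 10 mm, grey round seat 59 mm wide, 3 mm high, and a spigot 41 mm wide, 14 mm high inside the saw (lift straight up). Origin: underside centre, 13 mm below the saw's teeth. y: along the row, to the left seen from the robot; x: away from it.
- holder64: Fixed holder on which the 64 mm saw starts, one of four 80 mm apart in a row, in a new order each time, in a grey tray 90 x 346 mm: black block 76 x 76 x 10 mm, grey round seat 72 mm wide, 3 mm high, and a spigot 54 mm wide, 14 mm high inside the saw (lift straight up). Origin: underside centre, 13 mm below the saw's teeth. y: along the row, to the left seen from the robot; x: away from it.
- rack: Fixed plywood board 90 (x) x 350 (y) x 18 mm with four dark wooden pegs 10 mm thick, 26 mm high above the board, on its centre line at y = +120, +40, -40, -120 mm. Origin: underside centre; y along the row, to the left seen from the robot; x away from it. Both rows are turned by up to 0.2 rad; the rack lies either nearer than the tray or beyond it.
- oil: Bystander: a white oil bottle with a black cap, 48 mm across, 125 mm tall, standing to the left of the racks. Origin: centre of its underside. Loose.
Mind the look-alikes: they are no part of the job. Leave any turquoise look-alike of the part that bears saw51_mid alone. Leave any pink look-alike of the part that bears saw32_mid alone.

How it is judged:
By the outcome, as a careful person would: the job done as asked, in the order asked, and still so for the second after the job is handed in, with the robot touching nothing.
It also fails if it takes over 80 s, if anything falls off the work surface, if the arm or the gripper's body presses on something with over 40 N, if the wrist force passes 120 N, or if a joint passes its speed limit or range.

ROBOT

A 6-joint arm with a two-finger parallel gripper is mounted at the origin on the work surface. World frame = base frame: x ahead of the robot, y to its left, z up, the work surface at z = 0. Lengths are in m, angles in rad, forces in N, time in s.
With the tool pointing down it reaches from about 0.375 to 0.975 m from the base axis. Payload 3.8 kg.
Tool frame: the origin (TCP) lies at the very end of the fingers, on their centre line; the grasp point (between the pads) lies 19 mm behind it (bot.tcp_to_grasp is the z of the grasp point in the tool frame, in m); z points along the fingers, y is the direction in which the jaws open and shut (so a half turn about z gives the same grasp; the last joint's range is limited). The gripper opens to 85 mm and grips with 20 to 120 N. Pads are 22 mm wide; open, the fingers measure 114 mm over their backs; the gripper's body (76 mm by 85 mm) begins 54 mm behind the grasp point. The pads swing forward as they close: fully open they stand 13 mm farther back than shut.
Start: joints at [-1.194, 0.264, 1.604, -0, 1.274, -0.037], TCP at [0.271, -0.618, 0.231] pointing down, gripper open.
Joint ranges: [-2.63, 2.63], [-0.94, 2.18], [0.31, 2.57], [-1.31, 4.45], [0, 2.66], [-2.55, 2.55]. Speed limits (rad/s): [2.57, 2.57, 3.14, 3.14, 3.14, 3.14].

INTERFACE

Orientations are given as a rotation vector (axis times angle).
In Python, from workcell import status, vision, job, bot gives the robot as it stands.
- The arm moves only by the tool apply_moves, never from a script. Its argument "deltas" is a list of rows, each a list of 7 numbers: the shift along the tool's x, y, z in m, then the turn, a rotation vector about the tool's x, y, z in rad, then the closure, from 0 (fully open) to 1 (shut). In form: [[x, y, z, rx, ry, rz, jaw], ...]. A call has 1 to 8 rows; each row is the pose to reach, as a shift and turn from the pose commanded when the call began, along the tool's axes at that moment; what a row does not reach only later rows make up. A row lasts 1/12 s, in which the tool goes at most 41.7 mm and 7.16 degrees, less where a joint would pass 70% of its speed; a pose out of reach is approached as far as the arm can. A call with a gripper value outside its range is refused whole. The fingers move at their own pace and stop on an object; "squeeze" is the grip in N (left out, the last holds). Time passes only in rows, so rows that repeat a pose let the fingers close. It gives the time, the measured TCP pose, the force and the opening at its end, in the units of the state.
- status.read_state(): the state, without advancing time (a new reading comes with each control period).
- vision.read_camera(name): name is "scene" or "side" or "wrist"; returns the picture (384x512x3 uint8, red, green, blue); there is no depth.
- vision.get_calibration(name): a dict with "fov_y" (degrees; the focal length in pixels is half the picture's height over the tangent of half this angle, whatever the lens; pixels are square), "cx", "cy" (the principal point, pixels), "R" (3x3) and "t" (3): a world point X has camera coordinates R X + t; the wrist camera has in their place "tool_from_camera" (4x4, takes a point from camera to tool coordinates, whose origin is the TCP and whose axes are the flange's). Camera axes: x right, y down, z forward; pixel columns grow to the right and rows downward; lengths in m; the calibration is good to about 2 mm. A picture is of the moment at which its call begins: read the wrist's pose just before it. get_calibration takes no time and is no camera call.
- job.finish_job(): hands the job in, once; it reports no verdict.
The state is a dict: "time": time; "q": joint angles; "joint_vel": joint speeds; "joint_torque": joint torques, N m; "tool_pos": TCP position; "tcp_rot": TCP orientation; "wrist_force": force on the tool from outside, world axes, zero at the start; "torque": the same for the moment, N m; "width": opening from 0.0 (shut) to 1.0 (fully open).
Only numpy, scipy, OpenCV 4.12 (cv2) and the standard library are available. Lean on these libraries where they do the work, as an engineer would, in place of code of your own. Each camera call takes 0.05 s, during which the arm holds its last target. There are 200 camera calls.

## Working session

There is one attempt and no reset: what is moved stays moved. The work goes in short steps, Python scripts to look and compute and a tool call to move; the robot and the scene stay as the last step left them, time stands still between calls to the robot, and variables do not carry over. Pictures are saved under pics/ and viewed, about 12 in all and at most 16, crops included, and the job is handed in when it is done.

Besides the shell and the picture viewer there is one more tool, called as name(argument=value, ...) on one line, values as JSON. apply_moves: Moves the arm, as the interface text tells. Its arguments: {"type":"object","properties":{"deltas":{"type":"array","items":{"type":"array","items":{"type":"number"}}},"squeeze":{"type":"number"}},"required":["deltas"]}

```bash
mkdir -p pics; ls; python3 - <<'E'
from workcell import status, vision, job, bot
import cv2,numpy as np
s=status.read_state();print(s)
for n in ("scene","side","wrist"):
    im=vision.read_camera(n);cv2.imwrite(f"pics/{n}0.png",im[:,:,::-1]);print(n,vision.get_calibration(n))
a=[cv2.imread(f"pics/{n}0.png") for n in("scene","side")]
print(bot.tcp_to_grasp)
E
```

```text
pics
{'time': 0.0, 'q': array([-1.19394116e+00,  2.64739927e-01,  1.60538408e+00, -1.43971004e-05,
        1.27371405e+00, -3.69139753e-02]), 'joint_vel': array([ 5.40899340e-04,  1.23819034e-05, -9.30892241e-04, -2.70522099e-04,
        6.42094734e-04,  2.94753351e-04]), 'joint_torque': array([-3.78703204e-03, -5.15123677e+01, -3.67314613e+01, -5.08823405e-05,
        1.31854636e-02,  3.71919540e-06]), 'tool_pos': array([ 0.27110515, -0.61735513,  0.22996551]), 'tcp_rot': array([-3.07243510e+00, -6.44872915e-01,  6.17488512e-04]), 'wrist_force': array([-0.29643658, -0.44839561,  0.29627661]), 'torque': array([ 0.03445416, -0.02447592,  0.00434636]), 'width': 0.9984505425392081}
scene {'fov_y': 57.9181128751847, 'cx': 262.8960789113851, 'cy': 187.53324258550006, 'R': array([[ 0.75454297,  0.65622616,  0.00566819],
       [ 0.35578552, -0.40180162, -0.8437844 ],
       [-0.55143591,  0.63868825, -0.53665236]]), 't': array([-0.43816171, -0.08099207,  1.23668133])}
side {'fov_y': 43.28253096011031, 'cx': 261.05347158348746, 'cy': 191.08169919689539, 'R': array([[-0.7921943 , -0.61026715,  0.00148059],
       [-0.47027984,  0.6089255 , -0.63878526],
       [ 0.38892809, -0.50673833, -0.76938365]]), 't': array([0.46881385, 0.22540266, 1.04981974])}
wrist {'fov_y': 70.5317327978359, 'cx': 255.39051531660073, 'cy': 193.43474063356678, 'tool_from_camera': array([[ 1.87868738e-05, -9.55306817e-01, -2.95616110e-01,
         7.61416844e-02],
       [ 9.99999975e-01,  8.40595741e-05, -2.08093568e-04,
        -4.31850175e-04],
       [ 2.23642568e-04, -2.95616098e-01,  9.55306795e-01,
        -1.42316728e-01],
       [ 0.00000000e+00,  0.00000000e+00,  0.00000000e+00,
         1.00000000e+00]])}
-0.0187
```

View pics/scene0.png

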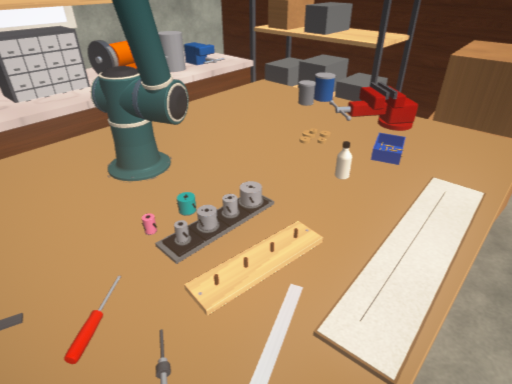

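View pics/side0.png

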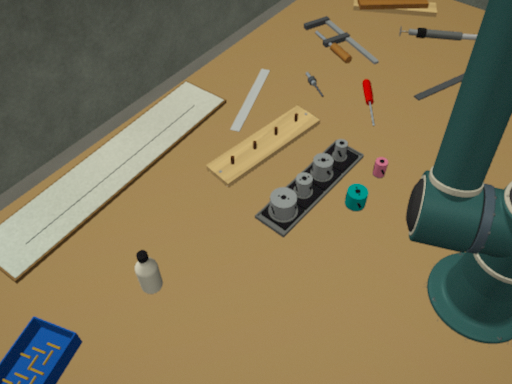

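Scene shows, in order of increasing y: saw32 (182,232), saw51 (207,218), saw41 (230,205) and saw64 (251,195). The pink look-alike is at (150,224) and the turquoise one at (187,204), both outside the tray. The rack is beyond the tray, with pegs at (216,280), (246,262), (272,247) and (295,233). The bottle is at (344,160).

```bash
cat > h.py <<'E'
import numpy as np,cv2
from workcell import status,vision,bot
from scipy.spatial.transform import Rotation as Ro
def ray(n,uv,z,st=None):
    c=vision.get_calibration(n);f=192/np.tan(np.radians(c['fov_y']/2))
    d=np.array([(uv[0]-c['cx'])/f,(uv[1]-c['cy'])/f,1.])
    if n=='wrist':
        T=c['tool_from_camera'];R=Ro.from_rotvec(st['tcp_rot']).as_matrix()
        o=st['tool_pos']+R@T[:3,3];d=R@T[:3,:3]@d
    else: o=-c['R'].T@c['t'];d=c['R'].T@d
    return o+d*(z-o[2])/d[2]
def proj(n,X,st=None):
    c=vision.get_calibration(n);f=192/np.tan(np.radians(c['fov_y']/2))
    if n=='wrist':
        T=c['tool_from_camera'];R=Ro.from_rotvec(st['tcp_rot']).as_matrix()
        p=T[:3,:3].T@(R.T@(np.array(X)-st['tool_pos'])-T[:3,3])
    else: p=c['R']@np.array(X)+c['t']
    return np.array([c['cx']+f*p[0]/p[2],c['cy']+f*p[1]/p[2]])
E
python3 - <<'E'
from h import *
for l,z,ps in (('saw',.061,[(181,226),(207,211),(230,199),(250,188)]),('peg',.044,[(216,276),(246,259),(272,244),(295,231)]),('oil',.125,[(347,145)])):
    for p in ps: print(l,ray('scene',p,z).round(3))
for l,z,ps in (('saw',.061,[(341,145),(323,158),(304,178),(284,196)]),('peg',.044,[(296,115),(276,128),(254,143),(232,157)]),('oil',.125,[(142,254)])):
    for p in ps: print(l,ray('side',p,z).round(3))
a=cv2.imread('pics/scene0.png')[170:310,130:340];cv2.imwrite('pics/c1.png',cv2.resize(a,None,fx=3.8,fy=3.8,interpolation=cv2.INTER_CUBIC))
s=status.read_state();print(Ro.from_rotvec(s['tcp_rot']).as_matrix().round(3))
E
```

```text
saw [ 0.455 -0.162  0.061]
saw [ 0.456 -0.078  0.061]
saw [0.461 0.    0.061]
saw [0.464 0.078 0.061]
peg [ 0.627 -0.206  0.044]
peg [ 0.64  -0.127  0.044]
peg [ 0.652 -0.05   0.044]
peg [0.664 0.025 0.044]
oil [0.59  0.393 0.125]
saw [ 0.45  -0.155  0.061]
saw [ 0.461 -0.088  0.061]
saw [ 0.461 -0.002  0.061]
saw [0.467 0.073 0.061]
peg [ 0.619 -0.196  0.044]
peg [ 0.632 -0.119  0.044]
peg [ 0.644 -0.037  0.044]
peg [0.657 0.039 0.044]
oil [0.575 0.412 0.125]
[[ 0.916  0.402 -0.001]
 [ 0.402 -0.916  0.002]
 [ 0.    -0.002 -1.   ]]
```

View pics/c1.png

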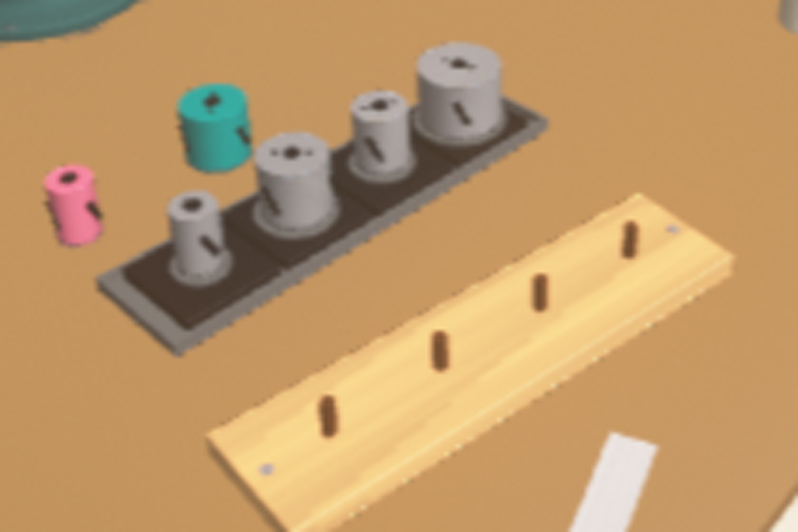

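The choice is confirmed: the grey saws are 32, 51, 41, 64 by increasing y, so 64, 41, 51, 32 from left to right. Next I move to a wrist view over both rows.

apply_moves(deltas=[[0.51, -0.47, -0.05, 0, 0, -1.05, 0], [0.51, -0.47, -0.05, 0, 0, -1.05, 0], [0.51, -0.47, -0.05, 0, 0, -1.05, 0], [0.51, -0.47, -0.05, 0, 0, -1.05, 0], [0.51, -0.47, -0.05, 0, 0, -1.05, 0], [0.51, -0.47, -0.05, 0, 0, -1.05, 0], [0.51, -0.47, -0.05, 0, 0, -1.05, 0], [0.51, -0.47, -0.05, 0, 0, -1.05, 0]])

```text
time: 0.82
tool_pos: [0.4048, -0.3114, 0.2551]
tcp_rot: [-2.383, -2.047, -0.0]
wrist_force: [1.2, -0.3, 0.2]
width: 1.001
```

```bash
cat >> h.py <<'E'
def d(xyz,yaw,s=None):
    "tool-frame delta to TCP xyz, tool y at angle yaw from world x, pointing down"
    s=s or status.read_state();R=Ro.from_rotvec(s['tcp_rot'])
    y=np.array([np.cos(yaw),np.sin(yaw),0]);z=np.array([0,0,-1.]);G=np.stack([np.cross(y,z),y,z],1)
    return np.r_[R.inv().apply(np.array(xyz)-s['tool_pos']),(R.inv()*Ro.from_matrix(G)).as_rotvec()].round(4).tolist()
E
python3 -c "
from h import *
print(d((.55,.02,.28),-.1))"
```

```text
[0.3495, 0.0936, -0.0248, -0.0001, -0.0002, -0.0513]
```

apply_moves(deltas=[[0.34, 0.09, -0.025, 0, 0, -0.05, 0], [0.34, 0.09, -0.025, 0, 0, -0.05, 0], [0.34, 0.09, -0.025, 0, 0, -0.05, 0], [0.34, 0.09, -0.025, 0, 0, -0.05, 0], [0.34, 0.09, -0.025, 0, 0, -0.05, 0], [0.34, 0.09, -0.025, 0, 0, -0.05, 0], [0.34, 0.09, -0.025, 0, 0, -0.05, 0], [0.34, 0.09, -0.025, 0, 0, -0.05, 0]])

```text
time: 1.48
tool_pos: [0.5391, -0.0072, 0.2789]
tcp_rot: [2.337, 2.1, -0.0]
wrist_force: [0.4, -0.3, 0.1]
width: 1.002
```

apply_moves(deltas=[[0.02, 0, 0, 0, 0, 0, 0], [0.02, 0, 0, 0, 0, 0, 0], [0.02, 0, 0, 0, 0, 0, 0]])

```text
time: 1.73
tool_pos: [0.5409, 0.0117, 0.2784]
tcp_rot: [-2.334, -2.103, 0.002]
wrist_force: [0.4, -0.3, 0.8]
width: 0.999
```

```bash
python3 - <<'E'
from h import *
s=status.read_state();im=vision.read_camera('wrist')[:,:,::-1];cv2.imwrite('pics/w1.png',im)
np.save('w1.npy',s,allow_pickle=True)
print(s['tool_pos'],s['tcp_rot'],s['joint_vel'].round(3),d((.55,.02,.28),-.1,s))
cv2.imwrite('pics/w1b.png',cv2.resize(im,(800,600),interpolation=cv2.INTER_CUBIC))
for X in [(.455,-.16,.061),(.46,-.083,.061),(.461,0,.061),(.466,.076,.061),(.623,-.2,.044),(.636,-.123,.044),(.648,-.044,.044),(.66,.032,.044)]: print(X,(proj('wrist',X,s)*800/512).round())
E
```

```text
[0.54088719 0.01168658 0.27840263] [-2.33363061e+00 -2.10270796e+00  1.71770732e-03] [-0.042 -0.009  0.009 -0.011  0.001 -0.006] [0.0092, 0.0082, -0.0016, -0.001, 0.0006, -0.004]
(0.455, -0.16, 0.061) [331. 442.]
(0.46, -0.083, 0.061) [323. 371.]
(0.461, 0, 0.061) [310. 286.]
(0.466, 0.076, 0.061) [300. 196.]
(0.623, -0.2, 0.044) [498. 450.]
(0.636, -0.123, 0.044) [509. 383.]
(0.648, -0.044, 0.044) [519. 306.]
(0.66, 0.032, 0.044) [531. 223.]
```

View pics/w1b.png

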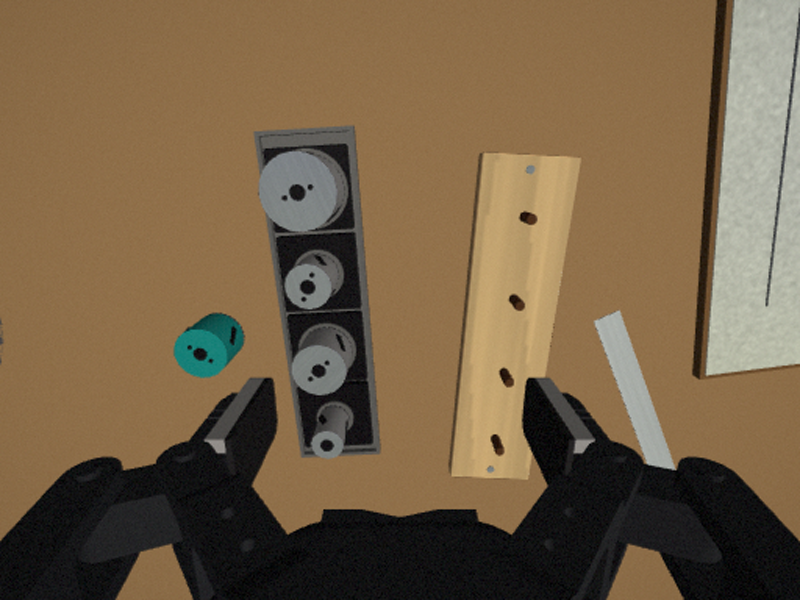

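Wrist view (800-px scale) agrees with the scene. Top hubs: saw64 (297,192), saw41 (307,287), saw51 (319,371), saw32 (326,445). Pegs: (528,218), (517,302), (506,377), (497,445). I'll segment these for sub-pixel positions.

```bash
python3 - <<'E'
from h import *
s=np.load('w1.npy',allow_pickle=True).item();im=cv2.imread('pics/w1.png');g=cv2.cvtColor(im,cv2.COLOR_BGR2GRAY)
def blob(u,v,r,th):
    u,v=int(u*.64),int(v*.64);m=(g[v-r:v+r+1,u-r:u+r+1]<th).astype(np.uint8)
    n,l,st,c=cv2.connectedComponentsWithStats(m,connectivity=8)
    k=min(range(1,n),key=lambda i:np.hypot(*(c[i]-r)));return c[k]+(u-r,v-r),st[k][4]
def row(name,pts,r,th,z,off):
    P=[]
    for p in pts:
        c,a=blob(*p,r,th);X=ray('wrist',c,z,s);P.append(X[:2]);print(name,c.round(1),a,X.round(4))
    P=np.array(P);o=np.array(off)
    # rigid fit of row: P = c + o*dir
    c=P.mean(0);w=((P-c)*o[:,None]).sum(0);a=np.arctan2(-w[0],w[1]);dr=np.array([-np.sin(a),np.cos(a)])
    F=c+o[:,None]*dr;print('yaw',a.round(4),'res mm',((P-F)*1e3).round(1).tolist(),'\n fit',F.round(4).tolist())
o=[.12,.04,-.04,-.12]
row('saw',[(297,192),(307,287),(319,371),(326,445)],6,100,.061,o)
row('peg',[(528,218),(517,302),(506,377),(497,445)],11,100,.031,o)
E
```

```text
saw [189.8 122.8] 94 [0.4635 0.0798 0.061 ]
saw [196.4 183.4] 78 [ 0.4584 -0.0007  0.061 ]
saw [204.2 236.3] 77 [ 0.4564 -0.0807  0.061 ]
saw [208.8 284.6] 57 [ 0.4503 -0.1628  0.061 ]
yaw -0.0515 res mm [[0.2, 1.0], [-0.8, 0.5], [1.3, 0.3], [-0.7, -1.9]] 
 fit [[0.4633, 0.0787], [0.4592, -0.0012], [0.4551, -0.081], [0.451, -0.1609]]
peg [337.5 139.2] 73 [0.6603 0.0353 0.031 ]
peg [330.2 193.2] 70 [ 0.6482 -0.0439  0.031 ]
peg [323.6 241.4] 74 [ 0.6359 -0.1231  0.031 ]
peg [317.6 284.2] 74 [ 0.6236 -0.2017  0.031 ]
yaw -0.1535 res mm [[-0.1, 0.1], [0.1, -0.0], [0.0, -0.2], [-0.0, 0.2]] 
 fit [[0.6604, 0.0352], [0.6481, -0.0438], [0.6359, -0.1229], [0.6237, -0.202]]
```

```bash
python3 -c "
from h import *
print(d((.4635,.079,.11),-.052), d((.4635,.079,.03),-.052))"
```

```text
[0.0599, -0.0838, 0.1684, -0.0011, 0.0007, -0.0537] [0.06, -0.0837, 0.2484, -0.0011, 0.0007, -0.0537]
```

apply_moves(deltas=[[0.06, -0.0838, 0.05, -0.001, 0.001, -0.054, 0], [0.06, -0.0838, 0.05, -0.001, 0.001, -0.054, 0], [0.06, -0.0838, 0.09, -0.001, 0.001, -0.054, 0], [0.06, -0.0838, 0.13, -0.001, 0.001, -0.054, 0], [0.06, -0.0838, 0.168, -0.001, 0.001, -0.054, 0], [0.06, -0.0838, 0.168, -0.001, 0.001, -0.054, 0], [0.06, -0.0838, 0.168, -0.001, 0.001, -0.054, 0], [0.06, -0.0838, 0.168, -0.001, 0.001, -0.054, 0]])

```text
time: 2.45
tool_pos: [0.4635, 0.0779, 0.1104]
tcp_rot: [-2.281, -2.159, 0.0]
wrist_force: [0.5, -0.3, 0.8]
width: 0.999
```

```bash
python3 - <<'E'
from h import *
s=status.read_state();print(s['tool_pos'],d((.4635,.079,.03),-.052,s),proj('wrist',(.4635,.079,.061),s))
im=vision.read_camera('wrist')[:,:,::-1];cv2.imwrite('pics/w2.png',im)
E
```

```text
[0.46348856 0.07792412 0.11036667] [0.001, 0.0, 0.0804, -0.0008, -0.0003, -0.0028] [254.90132152 213.44288364]
```

View pics/w2.png

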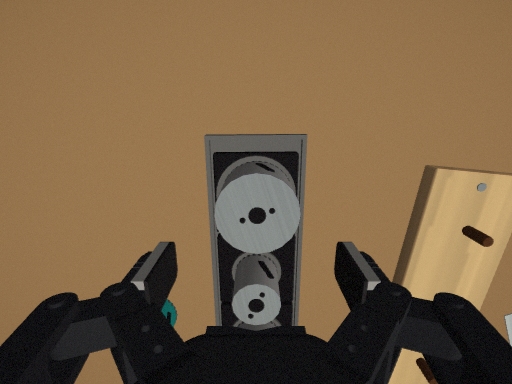

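Hub64 is at (257,215) against a predicted (255,213), about 1.4 mm off, which is fine. Descending and gripping.

apply_moves(deltas=[[0, 0.001, 0.03, -0.001, 0, -0.003, 0], [0, 0.001, 0.055, -0.001, 0, -0.003, 0], [0, 0.001, 0.072, -0.001, 0, -0.003, 0], [0, 0.001, 0.08, -0.001, 0, -0.003, 0], [0, 0.001, 0.08, -0.001, 0, -0.003, 0.1], [0, 0.001, 0.08, -0.001, 0, -0.003, 0.2], [0, 0.001, 0.08, -0.001, 0, -0.003, 0.3], [0, 0.001, 0.08, -0.001, 0, -0.003, 0.4]], squeeze=40)

```text
time: 3.17
tool_pos: [0.4656, 0.0792, 0.033]
tcp_rot: [2.276, 2.164, 0.003]
wrist_force: [-4.8, -0.0, 5.8]
width: 0.746
```

apply_moves(deltas=[[0, 0, 0, 0, 0, 0, 0.5], [0, 0, 0, 0, 0, 0, 0.6], [0, 0, 0, 0, 0, 0, 0.6]])

```text
time: 3.42
tool_pos: [0.4656, 0.0792, 0.033]
tcp_rot: [2.276, 2.164, 0.004]
wrist_force: [-5.4, -0.8, 5.6]
width: 0.747
```

apply_moves(deltas=[[0, 0, -0.015, 0, 0, 0, 0.6], [0, 0, -0.03, 0, 0, 0, 0.6], [0, 0, -0.055, 0, 0, 0, 0.6], [0, 0, -0.08, 0, 0, 0, 0.6], [0, 0, -0.08, 0, 0, 0, 0.6], [0, 0, -0.08, 0, 0, 0, 0.6]])

```text
time: 3.92
tool_pos: [0.4681, 0.0795, 0.1144]
tcp_rot: [2.272, 2.161, 0.013]
wrist_force: [-1.7, -0.7, -1.2]
width: 0.744
```

```bash
python3 - <<'E'
from h import *
s=status.read_state();print(s['tool_pos'],d((.6604,.0352,.105),-.1535,s))
im=vision.read_camera('wrist')[:,:,::-1];cv2.imwrite('pics/w3.png',im)
im=vision.read_camera('side')[:,:,::-1];cv2.imwrite('pics/w3s.png',cv2.resize(im[50:250,180:380],None,fx=3,fy=3))
E
```

```text
[0.4680522  0.07946014 0.11439683] [-0.0346, 0.1942, 0.0112, 0.0094, -0.0027, 0.1034]
```

View pics/w3s.png

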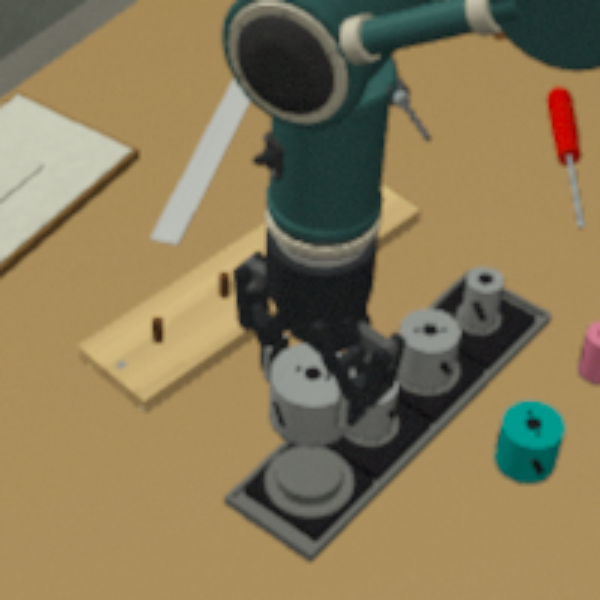

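apply_moves(deltas=[[-0.035, 0.035, 0.0, 0.009, -0.003, 0.1, 0.6], [-0.035, 0.075, 0.0, 0.009, -0.003, 0.1, 0.6], [-0.035, 0.115, 0.0, 0.009, -0.003, 0.1, 0.6], [-0.035, 0.155, 0.01, 0.009, -0.003, 0.1, 0.6], [-0.035, 0.194, 0.02, 0.009, -0.003, 0.1, 0.6], [-0.035, 0.194, 0.035, 0.009, -0.003, 0.1, 0.6], [-0.035, 0.194, 0.05, 0.009, -0.003, 0.1, 0.6], [-0.035, 0.194, 0.05, 0.009, -0.003, 0.1, 0.6]])

```text
time: 4.68
tool_pos: [0.6534, 0.0343, 0.0548]
tcp_rot: [-2.374, -2.041, 0.023]
wrist_force: [-1.6, -0.2, -2.8]
width: 0.75
```

```bash
python3 - <<'E'
from h import *
s=status.read_state();print(s['tool_pos'],d((.6604,.0352,.04),-.1535,s),s['joint_vel'].round(3))
E
```

```text
[0.65343367 0.03429746 0.05475429] [0.002, 0.007, 0.0146, -0.0174, 0.004, 0.0032] [ 0.005 -0.05   0.011  0.002  0.046 -0.   ]
```

apply_moves(deltas=[[0.002, 0.007, 0.0, -0.017, 0.004, 0.003, 0.6], [0.002, 0.007, 0.004, -0.017, 0.004, 0.003, 0.6], [0.002, 0.007, 0.008, -0.017, 0.004, 0.003, 0.6], [0.002, 0.007, 0.01, -0.017, 0.004, 0.003, 0.6], [0.002, 0.007, 0.01, -0.017, 0.004, 0.003, 0.6]])

```text
time: 5.1
tool_pos: [0.664, 0.0356, 0.0514]
tcp_rot: [2.38, 2.041, 0.012]
wrist_force: [-0.5, 0.4, -0.8]
width: 0.747
```

```bash
python3 - <<'E'
from h import *
s=status.read_state();print(s['tool_pos'],d((.6604,.0352,.038),-.1535,s),s['joint_vel'].round(3),s['wrist_force'])
E
```

```text
[0.66400623 0.03557304 0.05141765] [-0.0009, -0.0036, 0.0134, 0.0102, -0.0017, 0.0007] [ 0.001 -0.003 -0.005 -0.002  0.008  0.001] [-0.5165596   0.41364182 -0.7814847 ]
```

apply_moves(deltas=[[-0.001, -0.003, 0.003, 0.01, -0.002, 0, 0.6], [-0.001, -0.003, 0.006, 0.01, -0.002, 0, 0.6], [-0.001, -0.003, 0.009, 0.01, -0.002, 0, 0.6], [-0.001, -0.003, 0.011, 0.01, -0.002, 0, 0.6], [-0.001, -0.003, 0.011, 0.01, -0.002, 0, 0.6], [-0.001, -0.003, 0.011, 0.01, -0.002, 0, 0.6], [-0.001, -0.003, 0.011, 0.01, -0.002, 0, 0.6]])

```text
time: 5.68
tool_pos: [0.6614, 0.035, 0.0402]
tcp_rot: [2.384, 2.045, -0.0]
wrist_force: [0.2, 0.4, -0.6]
width: 0.75
```

```bash
python3 - <<'E'
from h import *
s=status.read_state();print(s['tool_pos'],d((.6604,.0352,.038),-.1535,s),s['joint_vel'].round(3),s['wrist_force'])
im=vision.read_camera('side')[:,:,::-1];cv2.imwrite('pics/p1.png',cv2.resize(im[90:230,170:310],None,fx=4,fy=4,interpolation=cv2.INTER_CUBIC))
E
```

```text
[0.66143193 0.03497256 0.04015899] [0.0001, -0.0011, 0.0022, 0.0002, 0.0002, 0.0005] [-0.    -0.003 -0.    -0.001  0.002 -0.001] [ 0.23235967  0.42255409 -0.59711499]
```

View pics/p1.png

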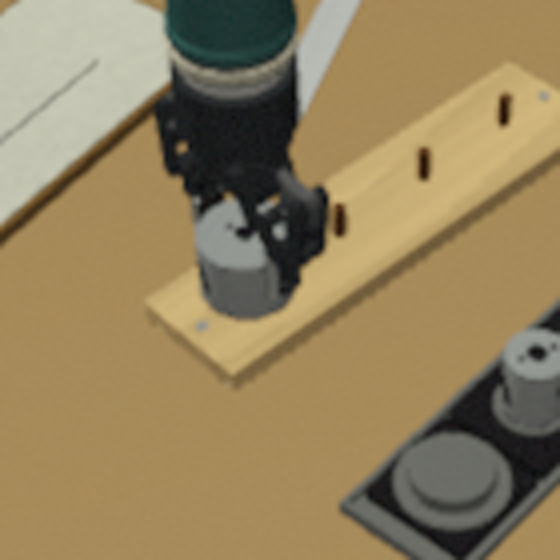

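The saw is upright over the left peg. Feeling for contact in 1 mm steps.

apply_moves(deltas=[[0, 0, 0.001, 0, 0, 0, 0.6], [0, 0, 0.002, 0, 0, 0, 0.6], [0, 0, 0.002, 0, 0, 0, 0.6]])

```text
time: 5.98
tool_pos: [0.6612, 0.035, 0.038]
tcp_rot: [2.385, 2.045, -0.0]
wrist_force: [-0.6, 0.4, -1.5]
width: 0.743
```

apply_moves(deltas=[[0, 0, 0.001, 0, 0, 0, 0.6], [0, 0, 0.0015, 0, 0, 0, 0.6], [0, 0, 0.0015, 0, 0, 0, 0.6]])

```text
time: 6.23
tool_pos: [0.6612, 0.035, 0.0365]
tcp_rot: [2.385, 2.045, -0.001]
wrist_force: [-1.0, -0.5, -1.5]
width: 0.745
```

apply_moves(deltas=[[0, 0, 0.0007, 0, 0, 0, 0.6], [0, 0, 0.0015, 0, 0, 0, 0.6], [0, 0, 0.0015, 0, 0, 0, 0.6]])

```text
time: 6.48
tool_pos: [0.6612, 0.035, 0.0349]
tcp_rot: [2.385, 2.045, -0.001]
wrist_force: [0.0, 0.6, -1.2]
width: 0.749
```

apply_moves(deltas=[[0, 0, 0.0007, 0, 0, 0, 0.6], [0, 0, 0.0015, 0, 0, 0, 0.6], [0, 0, 0.0015, 0, 0, 0, 0.6]])

```text
time: 6.73
tool_pos: [0.6612, 0.0349, 0.0334]
tcp_rot: [2.385, 2.045, -0.001]
wrist_force: [-0.6, 0.4, -1.9]
width: 0.747
```

apply_moves(deltas=[[0, 0, 0.0007, 0, 0, 0, 0.6], [0, 0, 0.0015, 0, 0, 0, 0.6], [0, 0, 0.0015, 0, 0, 0, 0.6]])

```text
time: 6.98
tool_pos: [0.6615, 0.035, 0.0322]
tcp_rot: [2.384, 2.045, -0.0]
wrist_force: [-0.4, 0.3, -2.2]
width: 0.742
```

apply_moves(deltas=[[0, 0, 0.0007, 0, 0, 0, 0.6], [0, 0, 0.0015, 0, 0, 0, 0.6], [0, 0, 0.0015, 0, 0, 0, 0.6]])

```text
time: 7.23
tool_pos: [0.6615, 0.0349, 0.0321]
tcp_rot: [2.384, 2.045, -0.0]
wrist_force: [-3.9, -0.5, 7.2]
width: 0.743
```

```bash
python3 - <<'E'
from h import *
s=status.read_state();print(s['tool_pos'],s['wrist_force'])
im=vision.read_camera('side')[:,:,::-1];cv2.imwrite('pics/p2.png',im)
im=vision.read_camera('wrist')[:,:,::-1];cv2.imwrite('pics/p2w.png',im)
a=cv2.resize(cv2.imread('pics/p2.png')[115:185,190:260],(560,560),interpolation=cv2.INTER_CUBIC)
cv2.imwrite('pics/p2c.png',a)
E
```

```text
[0.66150723 0.03493161 0.03208179] [-3.90182328 -0.52069617  7.16826952]
```

Contact: 7 N at TCP 0.032. Release and rise.

apply_moves(deltas=[[0, 0, -0.001, 0, 0, 0, 0.2], [0, 0, -0.001, 0, 0, 0, 0.1], [0, 0, -0.001, 0, 0, 0, 0.05], [0, 0, -0.001, 0, 0, 0, 0.05], [0, 0, -0.02, 0, 0, 0, 0.05], [0, 0, -0.05, 0, 0, 0, 0], [0, 0, -0.08, 0, 0, 0, 0], [0, 0, -0.08, 0, 0, 0, 0]])

```text
time: 8.0
tool_pos: [0.6661, 0.0351, 0.1179]
tcp_rot: [2.379, 2.04, 0.013]
wrist_force: [0.6, 0.2, 0.9]
width: 1.003
```

```bash
python3 - <<'E'
from h import *
s=status.read_state();print(s['tool_pos'],d((.4592,-.0015,.11),-.052,s))
im=vision.read_camera('wrist')[:,:,::-1];cv2.imwrite('pics/r1.png',im)
im=vision.read_camera('side')[:,:,::-1];cv2.imwrite('pics/r1s.png',im)
cv2.imwrite('pics/r1b.png',np.hstack([im[90:230,170:350],cv2.imread('pics/r1.png')[100:240,200:400]]).repeat(2,0).repeat(2,1))
E
```

```text
[0.66613243 0.03510635 0.11789114] [-0.0677, -0.199, 0.0055, 0.0114, -0.0011, -0.1009]
```

View pics/r1b.png

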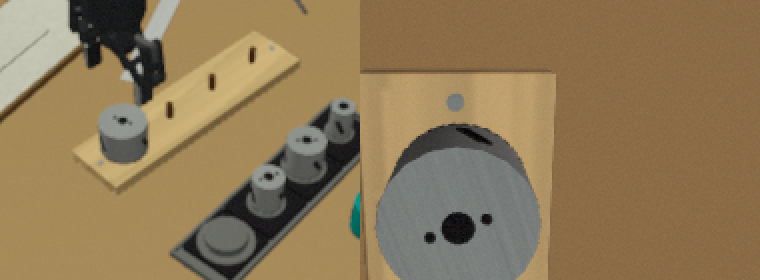

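Saw64 stands flat over the left peg. Next is saw41.

apply_moves(deltas=[[-0.066, -0.194, 0.0, 0, 0, -0.101, 0], [-0.066, -0.194, 0.0, 0, 0, -0.101, 0], [-0.066, -0.194, 0.0, 0, 0, -0.101, 0], [-0.066, -0.194, 0.0, 0, 0, -0.101, 0], [-0.066, -0.194, 0.0, 0, 0, -0.101, 0], [-0.066, -0.194, 0.0, 0, 0, -0.101, 0], [-0.066, -0.194, 0.0, 0, 0, -0.101, 0], [-0.066, -0.194, 0.0, 0, 0, -0.101, 0]])

```text
time: 8.77
tool_pos: [0.4595, -0.0007, 0.1102]
tcp_rot: [2.279, 2.162, -0.0]
wrist_force: [0.7, 0.6, 0.1]
width: 0.997
```

apply_moves(deltas=[[0, 0, 0, 0, 0, 0, 0.1], [0, 0, 0, 0, 0, 0, 0.2], [0, 0, 0, 0, 0, 0, 0.2]])

```text
time: 9.02
tool_pos: [0.461, -0.0006, 0.1109]
tcp_rot: [2.278, 2.163, 0.0]
wrist_force: [0.1, -0.0, 1.0]
width: 0.801
```

```bash
python3 - <<'E'
from h import *
s=status.read_state();print(s['tool_pos'],d((.4592,-.0015,.03),-.052,s),s['joint_vel'].round(3))
im=vision.read_camera('wrist')[:,:,::-1]
g=cv2.cvtColor(im,cv2.COLOR_BGR2GRAY);p=proj('wrist',(.4592,-.0015,.061),s);u,v=p.astype(int)
n,l,st,c=cv2.connectedComponentsWithStats((g[v-18:v+19,u-18:u+19]<70).astype(np.uint8))
print(p,[( (c[i]+(u-18,v-18)).round(1),st[i][4],ray('wrist',c[i]+(u-18,v-18),.061,s).round(4)) for i in range(1,n)])
E
```

```text
[ 0.46095673 -0.00057447  0.11086172] [-0.001, -0.0018, 0.0809, 0.0006, 0.0003, 0.0003] [ 0.001 -0.004  0.008  0.002  0.     0.001]
[252.62898738 215.73416541] [(array([260. , 202.3]), np.int32(24), array([0.4653, 0.009 , 0.061 ])), (array([253.3, 215.7]), np.int32(218), array([ 0.4597, -0.0015,  0.061 ])), (array([247., 229.]), np.int32(21), array([ 0.4543, -0.0123,  0.061 ]))]
```

apply_moves(deltas=[[-0.001, -0.0013, 0.03, 0, 0, 0, 0.2], [-0.001, -0.0013, 0.055, 0, 0, 0, 0.2], [-0.001, -0.0013, 0.07, 0, 0, 0, 0.2], [-0.001, -0.0013, 0.08, 0, 0, 0, 0.2], [-0.001, -0.0013, 0.08, 0, 0, 0, 0.2], [-0.001, -0.0013, 0.08, 0, 0, 0, 0.3], [-0.001, -0.0013, 0.08, 0, 0, 0, 0.4], [-0.001, -0.0013, 0.08, 0, 0, 0, 0.5]])

```text
time: 9.73
tool_pos: [0.4597, -0.0017, 0.032]
tcp_rot: [2.277, 2.161, 0.003]
wrist_force: [-0.2, -0.1, 0.1]
width: 0.501
```

apply_moves(deltas=[[0, 0, 0, 0, 0, 0, 0.6], [0, 0, 0, 0, 0, 0, 0.7], [0, 0, 0, 0, 0, 0, 0.7], [0, 0, 0, 0, 0, 0, 0.7]])

```text
time: 10.07
tool_pos: [0.4598, -0.0017, 0.0322]
tcp_rot: [2.277, 2.161, 0.003]
wrist_force: [-1.2, 0.6, 6.2]
width: 0.468
```

apply_moves(deltas=[[0, 0, -0.01, 0, 0, 0, 0.7], [0, 0, -0.025, 0, 0, 0, 0.7], [0, 0, -0.045, 0, 0, 0, 0.7], [0, 0, -0.06, 0, 0, 0, 0.7], [0, 0, -0.07, 0, 0, 0, 0.7], [0, 0, -0.075, 0, 0, 0, 0.7], [0, 0, -0.075, 0, 0, 0, 0.7], [0, 0, -0.075, 0, 0, 0, 0.7]])

```text
time: 10.73
tool_pos: [0.4578, -0.0016, 0.1054]
tcp_rot: [2.278, 2.163, -0.001]
wrist_force: [0.4, -0.1, -1.1]
width: 0.47
```

```bash
python3 - <<'E'
from h import *
s=status.read_state();print(s['tool_pos'],d((.6481,-.0438,.095),-.1535,s),s['joint_vel'].round(3))
E
```

```text
[ 0.45784957 -0.00160307  0.10542603] [-0.0322, 0.1922, 0.0104, -0.0002, 0.0003, 0.1015] [-0.002  0.014  0.014 -0.001 -0.002  0.   ]
```

apply_moves(deltas=[[-0.032, 0.035, 0.0, 0, 0, 0.1015, 0.7], [-0.032, 0.075, 0.0, 0, 0, 0.1015, 0.7], [-0.032, 0.115, 0.0, 0, 0, 0.1015, 0.7], [-0.032, 0.15, 0.0, 0, 0, 0.1015, 0.7], [-0.032, 0.18, 0.01, 0, 0, 0.1015, 0.7], [-0.032, 0.192, 0.025, 0, 0, 0.1015, 0.7], [-0.032, 0.192, 0.04, 0, 0, 0.1015, 0.7], [-0.032, 0.192, 0.05, 0, 0, 0.1015, 0.7]])

```text
time: 11.4
tool_pos: [0.6471, -0.0435, 0.052]
tcp_rot: [-2.383, -2.043, 0.005]
wrist_force: [-0.1, 0.0, -1.1]
width: 0.464
```

apply_moves(deltas=[[0, 0, 0, 0, 0, 0, 0.7], [0, 0, 0, 0, 0, 0, 0.7], [0, 0, 0, 0, 0, 0, 0.7]])

```text
time: 11.65
tool_pos: [0.6478, -0.0435, 0.0557]
tcp_rot: [-2.385, -2.045, 0.001]
wrist_force: [-0.1, 0.4, -0.9]
width: 0.471
```

```bash
python3 - <<'E'
from h import *
s=status.read_state();print(s['tool_pos'],d((.6481,-.0438,.038),-.1535,s),s['joint_vel'].round(3))
E
```

```text
[ 0.64778837 -0.04349435  0.05574043] [-0.0002, 0.0004, 0.0177, -0.0003, 0.0003, 0.0] [-0.002 -0.017 -0.015 -0.001 -0.004  0.   ]
```

apply_moves(deltas=[[0, 0, 0.005, 0, 0, 0, 0.7], [0, 0, 0.01, 0, 0, 0, 0.7], [0, 0, 0.014, 0, 0, 0, 0.7], [0, 0, 0.016, 0, 0, 0, 0.7], [0, 0, 0.017, 0, 0, 0, 0.7], [0, 0, 0.018, 0, 0, 0, 0.7], [0, 0, 0.018, 0, 0, 0, 0.7], [0, 0, 0.018, 0, 0, 0, 0.7]])

```text
time: 12.32
tool_pos: [0.6484, -0.0436, 0.0378]
tcp_rot: [2.385, 2.044, -0.0]
wrist_force: [-0.7, 0.4, -0.5]
width: 0.472
```

apply_moves(deltas=[[0, 0, 0.001, 0, 0, 0, 0.7], [0, 0, 0.002, 0, 0, 0, 0.7], [0, 0, 0.002, 0, 0, 0, 0.7]])

```text
time: 12.57
tool_pos: [0.6482, -0.0436, 0.0355]
tcp_rot: [2.385, 2.044, -0.0]
wrist_force: [-0.3, 0.2, -1.6]
width: 0.467
```

apply_moves(deltas=[[0, 0, 0.0007, 0, 0, 0, 0.7], [0, 0, 0.0015, 0, 0, 0, 0.7], [0, 0, 0.0015, 0, 0, 0, 0.7]])

```text
time: 12.82
tool_pos: [0.6481, -0.0436, 0.034]
tcp_rot: [2.385, 2.045, -0.001]
wrist_force: [-0.6, -0.8, -0.4]
width: 0.465
```

apply_moves(deltas=[[0, 0, 0.0007, 0, 0, 0, 0.7], [0, 0, 0.0015, 0, 0, 0, 0.7], [0, 0, 0.0015, 0, 0, 0, 0.7]])

```text
time: 13.07
tool_pos: [0.6482, -0.0436, 0.0325]
tcp_rot: [2.385, 2.045, -0.001]
wrist_force: [-0.2, -0.0, -0.3]
width: 0.466
```

apply_moves(deltas=[[0, 0, 0.0007, 0, 0, 0, 0.7], [0, 0, 0.0015, 0, 0, 0, 0.7], [0, 0, 0.0015, 0, 0, 0, 0.7]])

```text
time: 13.32
tool_pos: [0.6484, -0.0436, 0.0313]
tcp_rot: [2.385, 2.044, -0.0]
wrist_force: [-0.3, 0.5, 0.6]
width: 0.468
```

apply_moves(deltas=[[0, 0, 0.0007, 0, 0, 0, 0.7], [0, 0, 0.0015, 0, 0, 0, 0.7], [0, 0, 0.0015, 0, 0, 0, 0.7]])

```text
time: 13.57
tool_pos: [0.6484, -0.0436, 0.0312]
tcp_rot: [2.385, 2.044, -0.0]
wrist_force: [-5.2, 0.9, 7.6]
width: 0.466
```

apply_moves(deltas=[[0, 0, -0.001, 0, 0, 0, 0.45], [0, 0, -0.001, 0, 0, 0, 0.35], [0, 0, -0.001, 0, 0, 0, 0.25], [0, 0, -0.001, 0, 0, 0, 0.2], [0, 0, -0.02, 0, 0, 0, 0.1], [0, 0, -0.05, 0, 0, 0, 0.1], [0, 0, -0.08, 0, 0, 0, 0.1], [0, 0, -0.08, 0, 0, 0, 0.1]])

```text
time: 14.23
tool_pos: [0.653, -0.044, 0.1167]
tcp_rot: [2.379, 2.039, 0.012]
wrist_force: [1.3, -0.3, 1.4]
width: 0.901
```

```bash
python3 - <<'E'
from h import *
s=status.read_state();print(s['tool_pos'],d((.4555,-.081,.11),-.052,s))
im=vision.read_camera('wrist')[:,:,::-1];cv2.imwrite('pics/r2.png',im)
im=vision.read_camera('side')[:,:,::-1]
cv2.imwrite('pics/r2b.png',np.hstack([im[90:230,170:350],cv2.imread('pics/r2.png')[100:240,180:400]]).repeat(2,0).repeat(2,1))
E
```

```text
[ 0.65301131 -0.04401295  0.11670461] [-0.0667, -0.1896, 0.0046, 0.0113, 0.0003, -0.1015]
```

View pics/r2b.png

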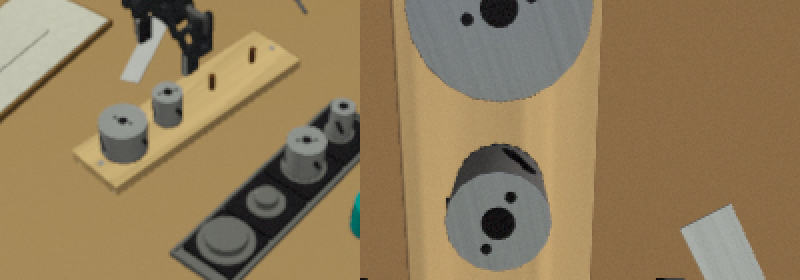

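Saw41 stands flat. Next is saw51.

apply_moves(deltas=[[-0.066, -0.185, 0.0, 0, 0, -0.1015, 0.1], [-0.066, -0.185, 0.0, 0, 0, -0.1015, 0.1], [-0.066, -0.185, 0.0, 0, 0, -0.1015, 0.1], [-0.066, -0.185, 0.0, 0, 0, -0.1015, 0.1], [-0.066, -0.185, 0.0, 0, 0, -0.1015, 0.1], [-0.066, -0.185, 0.0, 0, 0, -0.1015, 0.1], [-0.066, -0.185, 0.0, 0, 0, -0.1015, 0.1], [-0.066, -0.185, 0.0, 0, 0, -0.1015, 0.1]])

```text
time: 15.0
tool_pos: [0.4556, -0.0805, 0.1092]
tcp_rot: [2.279, 2.162, 0.0]
wrist_force: [0.6, 0.0, -0.1]
width: 0.897
```

apply_moves(deltas=[[0, 0, 0, 0, 0, 0, 0.1], [0, 0, 0, 0, 0, 0, 0.1], [0, 0, 0, 0, 0, 0, 0.1]])

```text
time: 15.25
tool_pos: [0.4565, -0.0804, 0.1097]
tcp_rot: [2.277, 2.163, -0.0]
wrist_force: [0.5, -0.7, -0.6]
width: 0.898
```

```bash
cat >> h.py <<'E'
def hub(X,Z=.03,yaw=-.052):
    s=status.read_state();print(s['tool_pos'],d((*X[:2],Z),yaw,s),s['joint_vel'].round(3))
    g=cv2.cvtColor(vision.read_camera('wrist'),cv2.COLOR_RGB2GRAY);p=proj('wrist',X,s);u,v=p.astype(int)
    n,l,st,c=cv2.connectedComponentsWithStats((g[v-18:v+19,u-18:u+19]<70).astype(np.uint8))
    print(p,[(st[i][4],ray('wrist',c[i]+(u-18,v-18),.061,s).round(4)) for i in range(1,n)])
E
python3 -c "
from h import *
hub((.4555,-.081,.061))"
```

```text
[ 0.45648969 -0.08038068  0.10972509] [-0.0006, -0.001, 0.0797, 0.0003, 0.0003, 0.0007] [-0.002 -0.004  0.006 -0.001  0.    -0.   ]
[253.62957074 215.87049846] [(np.int32(24), array([ 0.4656, -0.0737,  0.061 ])), (np.int32(223), array([ 0.4564, -0.0815,  0.061 ])), (np.int32(25), array([ 0.4474, -0.0889,  0.061 ]))]
```

apply_moves(deltas=[[-0.001, 0, 0.03, 0, 0, 0, 0.1], [-0.001, 0, 0.055, 0, 0, 0, 0.1], [-0.001, 0, 0.07, 0, 0, 0, 0.1], [-0.001, 0, 0.079, 0, 0, 0, 0.1], [-0.001, 0, 0.079, 0, 0, 0, 0.15], [-0.001, 0, 0.079, 0, 0, 0, 0.25], [-0.001, 0, 0.079, 0, 0, 0, 0.35], [-0.001, 0, 0.079, 0, 0, 0, 0.4]])

```text
time: 15.97
tool_pos: [0.4566, -0.0818, 0.032]
tcp_rot: [2.277, 2.162, 0.002]
wrist_force: [-0.3, 0.5, 0.2]
width: 0.597
```

apply_moves(deltas=[[0, 0, 0, 0, 0, 0, 0.5], [0, 0, 0, 0, 0, 0, 0.6], [0, 0, 0, 0, 0, 0, 0.6], [0, 0, 0, 0, 0, 0, 0.6]])

```text
time: 16.3
tool_pos: [0.4567, -0.0818, 0.0323]
tcp_rot: [2.277, 2.161, 0.002]
wrist_force: [-0.6, 0.5, 6.4]
width: 0.588
```

apply_moves(deltas=[[0, 0, -0.01, 0, 0, 0, 0.6], [0, 0, -0.025, 0, 0, 0, 0.6], [0, 0, -0.045, 0, 0, 0, 0.6], [0, 0, -0.06, 0, 0, 0, 0.6], [0, 0, -0.07, 0, 0, 0, 0.6], [0, 0, -0.075, 0, 0, 0, 0.6], [0, 0, -0.075, 0, 0, 0, 0.6], [0, 0, -0.075, 0, 0, 0, 0.6]])

```text
time: 16.97
tool_pos: [0.455, -0.0814, 0.1055]
tcp_rot: [2.278, 2.163, -0.0]
wrist_force: [-0.7, 0.6, -1.0]
width: 0.582
```

```bash
python3 - <<'E'
from h import *
s=status.read_state();print(s['tool_pos'],d((.6359,-.1229,.095),-.1535,s),s['joint_vel'].round(3))
E
```

```text
[ 0.45500431 -0.08141878  0.10547308] [-0.032, 0.1828, 0.0105, -0.0001, 0.0002, 0.1015] [-0.     0.016  0.017 -0.001 -0.    -0.   ]
```

apply_moves(deltas=[[-0.032, 0.035, 0.0, 0, 0, 0.1015, 0.6], [-0.032, 0.075, 0.0, 0, 0, 0.1015, 0.6], [-0.032, 0.115, 0.0, 0, 0, 0.1015, 0.6], [-0.032, 0.15, 0.0, 0, 0, 0.1015, 0.6], [-0.032, 0.175, 0.01, 0, 0, 0.1015, 0.6], [-0.032, 0.183, 0.025, 0, 0, 0.1015, 0.6], [-0.032, 0.183, 0.04, 0, 0, 0.1015, 0.6], [-0.032, 0.183, 0.05, 0, 0, 0.1015, 0.6]])

```text
time: 17.63
tool_pos: [0.6351, -0.1225, 0.052]
tcp_rot: [-2.382, -2.043, 0.005]
wrist_force: [-2.0, 1.3, -2.0]
width: 0.584
```

apply_moves(deltas=[[0, 0, 0, 0, 0, 0, 0.6], [0, 0, 0, 0, 0, 0, 0.6], [0, 0, 0, 0, 0, 0, 0.6]])

```text
time: 17.88
tool_pos: [0.6361, -0.123, 0.0558]
tcp_rot: [2.385, 2.044, -0.0]
wrist_force: [-0.3, 0.0, -1.7]
width: 0.587
```

```bash
python3 - <<'E'
from h import *
s=status.read_state();print(s['tool_pos'],d((.6359,-.1229,.035),-.1535,s),s['joint_vel'].round(3))
E
```

```text
[ 0.63606604 -0.12295435  0.05579877] [0.0, -0.0002, 0.0208, -0.0001, 0.0003, -0.0001] [ 0.    -0.019 -0.015 -0.001 -0.003 -0.001]
```

apply_moves(deltas=[[0, 0, 0.005, 0, 0, 0, 0.6], [0, 0, 0.01, 0, 0, 0, 0.6], [0, 0, 0.014, 0, 0, 0, 0.6], [0, 0, 0.017, 0, 0, 0, 0.6], [0, 0, 0.019, 0, 0, 0, 0.6], [0, 0, 0.02, 0, 0, 0, 0.6], [0, 0, 0.0205, 0, 0, 0, 0.6], [0, 0, 0.0205, 0, 0, 0, 0.6]])

```text
time: 18.55
tool_pos: [0.6364, -0.1229, 0.0351]
tcp_rot: [2.385, 2.045, -0.0]
wrist_force: [0.4, 0.2, -2.0]
width: 0.585
```

apply_moves(deltas=[[0, 0, 0.0007, 0, 0, 0, 0.6], [0, 0, 0.0015, 0, 0, 0, 0.6], [0, 0, 0.0015, 0, 0, 0, 0.6]])

```text
time: 18.8
tool_pos: [0.6364, -0.123, 0.0337]
tcp_rot: [2.385, 2.044, -0.0]
wrist_force: [-0.3, -0.7, -1.5]
width: 0.586
```

apply_moves(deltas=[[0, 0, 0.0007, 0, 0, 0, 0.6], [0, 0, 0.0015, 0, 0, 0, 0.6], [0, 0, 0.0015, 0, 0, 0, 0.6]])

```text
time: 19.05
tool_pos: [0.6363, -0.123, 0.032]
tcp_rot: [2.385, 2.045, -0.001]
wrist_force: [0.4, -0.5, -1.6]
width: 0.58
```

apply_moves(deltas=[[0, 0, 0.0007, 0, 0, 0, 0.6], [0, 0, 0.0015, 0, 0, 0, 0.6], [0, 0, 0.0015, 0, 0, 0, 0.6]])

```text
time: 19.3
tool_pos: [0.6365, -0.123, 0.0314]
tcp_rot: [2.385, 2.044, -0.0]
wrist_force: [-2.9, 1.2, 3.5]
width: 0.584
```

apply_moves(deltas=[[0, 0, 0.0005, 0, 0, 0, 0.6], [0, 0, 0.001, 0, 0, 0, 0.6], [0, 0, 0.001, 0, 0, 0, 0.6]])

```text
time: 19.55
tool_pos: [0.6366, -0.123, 0.0313]
tcp_rot: [2.385, 2.044, -0.0]
wrist_force: [-4.9, 1.3, 8.5]
width: 0.581
```

Contact at 0.0314. Release.

apply_moves(deltas=[[0, 0, -0.001, 0, 0, 0, 0.35], [0, 0, -0.001, 0, 0, 0, 0.25], [0, 0, -0.001, 0, 0, 0, 0.15], [0, 0, -0.001, 0, 0, 0, 0.1], [0, 0, -0.02, 0, 0, 0, 0.1], [0, 0, -0.05, 0, 0, 0, 0.1], [0, 0, -0.08, 0, 0, 0, 0.1], [0, 0, -0.08, 0, 0, 0, 0.1]])

```text
time: 20.22
tool_pos: [0.6411, -0.124, 0.1167]
tcp_rot: [2.378, 2.039, 0.01]
wrist_force: [1.3, -0.4, 1.9]
width: 0.899
```

```bash
python3 - <<'E'
from h import *
s=status.read_state();print(s['tool_pos'],d((.4508,-.162,.11),-.052,s))
im=vision.read_camera('side')[:,:,::-1]
im2=vision.read_camera('wrist')[:,:,::-1]
cv2.imwrite('pics/r3b.png',np.hstack([im[90:230,170:350],im2[100:240,180:400]]).repeat(2,0).repeat(2,1))
E
```

```text
[ 0.64108224 -0.12400756  0.11669381] [-0.0666, -0.1823, 0.0047, 0.0112, 0.0017, -0.1015]
```

View pics/r3b.png

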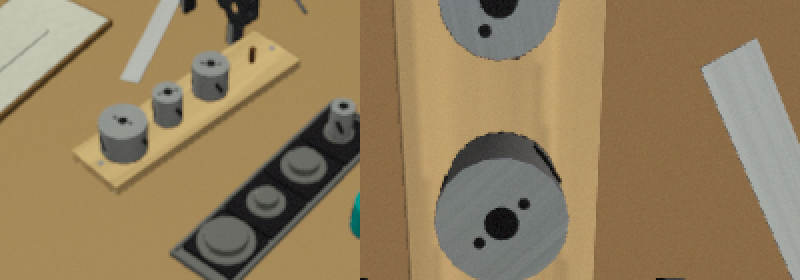

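Three saws are placed and standing flat. The last is saw32; I'll check clearance to the pink look-alike first.

apply_moves(deltas=[[-0.066, -0.178, 0.0, 0, 0, -0.1015, 0.3], [-0.066, -0.178, 0.0, 0, 0, -0.1015, 0.3], [-0.066, -0.178, 0.0, 0, 0, -0.1015, 0.3], [-0.066, -0.178, 0.0, 0, 0, -0.1015, 0.3], [-0.066, -0.178, 0.0, 0, 0, -0.1015, 0.3], [-0.066, -0.178, 0.0, 0, 0, -0.1015, 0.3], [-0.066, -0.178, 0.0, 0, 0, -0.1015, 0.3], [-0.066, -0.178, 0.0, 0, 0, -0.1015, 0.3]])

```text
time: 20.98
tool_pos: [0.4507, -0.161, 0.1092]
tcp_rot: [2.279, 2.162, 0.0]
wrist_force: [-0.0, -0.3, 0.5]
width: 0.701
```

apply_moves(deltas=[[0, 0, 0, 0, 0, 0, 0.3], [0, 0, 0, 0, 0, 0, 0.3], [0, 0, 0, 0, 0, 0, 0.3]])

```text
time: 21.23
tool_pos: [0.4514, -0.1608, 0.1097]
tcp_rot: [2.277, 2.164, -0.0]
wrist_force: [0.1, 0.0, -0.3]
width: 0.705
```

```bash
python3 -c "
from h import *
hub((.4508,-.162,.061))
print('pink',ray('scene',(148,217),.048),ray('side',(380,161),.048))"
```

```text
[ 0.45142596 -0.16083749  0.10965796] [-0.0012, -0.0006, 0.0797, 0.0002, 0.0002, 0.0008] [-0.    -0.005  0.005 -0.     0.002  0.001]
[254.15131682 216.54979068] [(np.int32(5), array([ 0.4391, -0.1485,  0.061 ])), (np.int32(2), array([ 0.4407, -0.1467,  0.061 ])), (np.int32(2), array([ 0.4378, -0.1517,  0.061 ])), (np.int32(222), array([ 0.4517, -0.1613,  0.061 ])), (np.int32(37), array([ 0.4382, -0.1722,  0.061 ])), (np.int32(15), array([ 0.4626, -0.1745,  0.061 ]))]
pink [ 0.34659139 -0.18592721  0.048     ] [ 0.345746   -0.17918626  0.048     ]
```

apply_moves(deltas=[[-0.0005, 0, 0.03, 0, 0, 0, 0.3], [-0.0005, 0, 0.055, 0, 0, 0, 0.3], [-0.0005, 0, 0.07, 0, 0, 0, 0.3], [-0.0005, 0, 0.079, 0, 0, 0, 0.3], [-0.0005, 0, 0.079, 0, 0, 0, 0.35], [-0.0005, 0, 0.079, 0, 0, 0, 0.4], [-0.0005, 0, 0.079, 0, 0, 0, 0.5], [-0.0005, 0, 0.079, 0, 0, 0, 0.6]])

```text
time: 21.95
tool_pos: [0.4518, -0.162, 0.0321]
tcp_rot: [2.276, 2.161, 0.001]
wrist_force: [-0.4, -0.4, 0.9]
width: 0.401
```

apply_moves(deltas=[[0, 0, 0, 0, 0, 0, 0.7], [0, 0, 0, 0, 0, 0, 0.8], [0, 0, 0, 0, 0, 0, 0.8], [0, 0, 0, 0, 0, 0, 0.8]])

```text
time: 22.28
tool_pos: [0.4518, -0.162, 0.0323]
tcp_rot: [2.276, 2.161, 0.002]
wrist_force: [-0.2, 0.2, 7.1]
width: 0.367
```

apply_moves(deltas=[[0, 0, -0.01, 0, 0, 0, 0.8], [0, 0, -0.025, 0, 0, 0, 0.8], [0, 0, -0.045, 0, 0, 0, 0.8], [0, 0, -0.06, 0, 0, 0, 0.8], [0, 0, -0.07, 0, 0, 0, 0.8], [0, 0, -0.075, 0, 0, 0, 0.8], [0, 0, -0.075, 0, 0, 0, 0.8], [0, 0, -0.075, 0, 0, 0, 0.8]])

```text
time: 22.95
tool_pos: [0.45, -0.1613, 0.1055]
tcp_rot: [-2.278, -2.163, 0.001]
wrist_force: [0.2, 0.2, -1.4]
width: 0.37
```

```bash
python3 - <<'E'
from h import *
s=status.read_state();print(s['tool_pos'],d((.6237,-.2022,.095),-.1535,s),s['joint_vel'].round(3))
E
```

```text
[ 0.45002022 -0.16130856  0.10545091] [-0.0318, 0.1756, 0.0104, -0.0003, 0.0002, 0.1016] [-0.002  0.015  0.015  0.    -0.004 -0.001]
```

apply_moves(deltas=[[-0.032, 0.035, 0.0, 0, 0, 0.1015, 0.8], [-0.032, 0.075, 0.0, 0, 0, 0.1015, 0.8], [-0.032, 0.115, 0.0, 0, 0, 0.1015, 0.8], [-0.032, 0.145, 0.0, 0, 0, 0.1015, 0.8], [-0.032, 0.168, 0.01, 0, 0, 0.1015, 0.8], [-0.032, 0.176, 0.02, 0, 0, 0.1015, 0.8], [-0.032, 0.176, 0.025, 0, 0, 0.1015, 0.8], [-0.032, 0.176, 0.03, 0, 0, 0.1015, 0.8]])

```text
time: 23.62
tool_pos: [0.6221, -0.2018, 0.0728]
tcp_rot: [-2.381, -2.042, 0.005]
wrist_force: [-0.3, 0.3, -0.5]
width: 0.37
```

apply_moves(deltas=[[0, 0, 0, 0, 0, 0, 0.8], [0, 0, 0, 0, 0, 0, 0.8], [0, 0, 0, 0, 0, 0, 0.8]])

```text
time: 23.87
tool_pos: [0.6234, -0.2026, 0.076]
tcp_rot: [-2.386, -2.044, 0.001]
wrist_force: [0.1, -0.3, -1.0]
width: 0.366
```

```bash
python3 - <<'E'
from h import *
s=status.read_state();print(s['tool_pos'],d((.6237,-.2022,.035),-.1535,s),s['joint_vel'].round(3))
E
```

```text
[ 0.62337752 -0.20259459  0.07596878] [0.0005, 0.0003, 0.041, -0.0003, 0.0003, -0.0005] [ 0.002 -0.007 -0.017  0.    -0.003  0.001]
```

apply_moves(deltas=[[0, 0, 0.008, 0, 0, 0, 0.8], [0, 0, 0.016, 0, 0, 0, 0.8], [0, 0, 0.024, 0, 0, 0, 0.8], [0, 0, 0.031, 0, 0, 0, 0.8], [0, 0, 0.036, 0, 0, 0, 0.8], [0, 0, 0.039, 0, 0, 0, 0.8], [0, 0, 0.041, 0, 0, 0, 0.8], [0, 0, 0.041, 0, 0, 0, 0.8]])

```text
time: 24.53
tool_pos: [0.6242, -0.2024, 0.034]
tcp_rot: [-2.385, -2.044, 0.001]
wrist_force: [-0.7, -0.3, -0.7]
width: 0.37
```

apply_moves(deltas=[[0, 0, 0.0005, 0, 0, 0, 0.8], [0, 0, 0.001, 0, 0, 0, 0.8], [0, 0, 0.001, 0, 0, 0, 0.8]])

```text
time: 24.78
tool_pos: [0.6248, -0.2027, 0.0341]
tcp_rot: [2.385, 2.044, 0.0]
wrist_force: [-0.3, 0.2, -0.1]
width: 0.368
```

apply_moves(deltas=[[0, 0, 0.0007, 0, 0, 0, 0.8], [0, 0, 0.0015, 0, 0, 0, 0.8], [0, 0, 0.0015, 0, 0, 0, 0.8]])

```text
time: 25.03
tool_pos: [0.6245, -0.2026, 0.0322]
tcp_rot: [2.385, 2.044, -0.0]
wrist_force: [-0.3, -0.1, -0.8]
width: 0.367
```

apply_moves(deltas=[[0, 0, 0.0007, 0, 0, 0, 0.8], [0, 0, 0.0015, 0, 0, 0, 0.8], [0, 0, 0.0015, 0, 0, 0, 0.8]])

```text
time: 25.28
tool_pos: [0.6246, -0.2026, 0.0314]
tcp_rot: [2.385, 2.044, -0.0]
wrist_force: [-2.5, 0.1, 3.3]
width: 0.374
```

apply_moves(deltas=[[0, 0, 0.0005, 0, 0, 0, 0.8], [0, 0, 0.001, 0, 0, 0, 0.8], [0, 0, 0.001, 0, 0, 0, 0.8]])

```text
time: 25.53
tool_pos: [0.6247, -0.2026, 0.0313]
tcp_rot: [2.385, 2.044, -0.0]
wrist_force: [-4.0, 2.7, 8.5]
width: 0.369
```

Contact at the same height. Release, rise and check everything.

apply_moves(deltas=[[0, 0, -0.001, 0, 0, 0, 0.55], [0, 0, -0.001, 0, 0, 0, 0.45], [0, 0, -0.001, 0, 0, 0, 0.35], [0, 0, -0.001, 0, 0, 0, 0.3], [0, 0, -0.02, 0, 0, 0, 0.2], [0, 0, -0.05, 0, 0, 0, 0.1], [0, 0, -0.09, 0, 0, 0, 0.1], [0, 0, -0.12, 0, 0, 0, 0.1]])

```text
time: 26.2
tool_pos: [0.6246, -0.2026, 0.1514]
tcp_rot: [2.385, 2.044, -0.0]
wrist_force: [0.9, 0.2, 0.5]
width: 0.898
```

apply_moves(deltas=[[0, 0, -0.06, 0, 0, 0, 0.1], [0.04, 0, -0.1, 0, 0, 0, 0.1], [0.08, -0.02, -0.12, 0, 0, 0, 0.1], [0.12, -0.03, -0.12, 0, 0, 0, 0.1], [0.15, -0.03, -0.12, 0, 0, 0, 0.1], [0.15, -0.03, -0.12, 0, 0, 0, 0.1], [0.15, -0.03, -0.12, 0, 0, 0, 0.1], [0.15, -0.03, -0.12, 0, 0, 0, 0.1]])

```text
time: 26.87
tool_pos: [0.6176, -0.0491, 0.2693]
tcp_rot: [2.382, 2.047, -0.002]
wrist_force: [0.2, -0.1, -0.1]
width: 0.904
```

```bash
python3 - <<'E'
from h import *
s=status.read_state();print(s['time'],s['tool_pos'])
w=vision.read_camera('wrist');im=vision.read_camera('side')
cv2.imwrite('pics/f.png',np.hstack([im[90:330,110:400],w[60:300,200:450]])[:,:,::-1].repeat(1,0))
cv2.imwrite('pics/f.png',cv2.resize(cv2.imread('pics/f.png'),None,fx=1.45,fy=1.45,interpolation=cv2.INTER_CUBIC))
g=cv2.cvtColor(w,cv2.COLOR_RGB2GRAY)
for X in [(.6604,.0352,.066),(.6481,-.0438,.066),(.6359,-.1229,.066),(.6237,-.202,.066)]:
    p=proj('wrist',X,s);u,v=p.astype(int)
    n,l,st,c=cv2.connectedComponentsWithStats((g[v-8:v+9,u-8:u+9]<80).astype(np.uint8))
    print(p.round(),[(st[i][4],((ray('wrist',c[i]+(u-8,v-8),.066,s)-X)*1e3).round(1)) for i in range(1,n) if st[i][4]>20])
E
```

```text
26.8667 [ 0.61764378 -0.04909529  0.26931812]
[280.  97.] [(np.int32(96), array([1.3, 0.4, 0. ]))]
[278. 163.] [(np.int32(79), array([1. , 2.9, 0. ]))]
[276. 221.] [(np.int32(65), array([1.2, 2.7, 0. ]))]
[275. 271.] [(np.int32(57), array([1.7, 2.6, 0. ]))]
```

View pics/f.png

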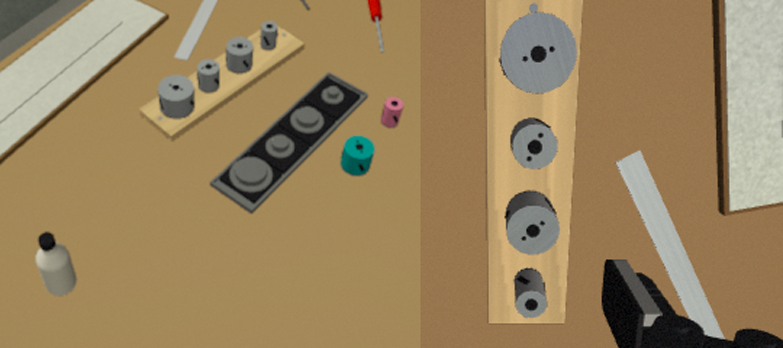

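All four saws stand within 3 mm of their pegs, and the bottle and look-alikes are untouched. Handing in.

```bash
python3 -c "
from workcell import job
print(job.finish_job())"
```

```text
the job is handed in; nothing more can be done
None
```

All four hole saws are on the peg rack in their tray order, 64, 41, 51, 32 from left to right as seen from the robot. The job was handed in at about 27 s, and no verdict was reported.

- **Placing:** each saw was lifted straight off its holder and lowered until the wrist felt contact, about 7–9 N. It was then released.
- **Final pictures:** all four stand upright on the board, 1 to 3 mm from the peg positions I measured. The oil bottle is still upright at its place, and the pink and turquoise look-alikes were not touched.
- **One disagreement:** contact came with the tool about 1 mm lower than at the pick. The board is 5 mm higher than the holder seats, so I expected it about 5 mm higher. Each saw probably shifted slightly in the grip on lifting. I lowered by the feel of contact rather than by the computed height, so each saw was still resting on the board when released.

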